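# Index the desk supply carousel to its next notch

## Robot

A 7-joint arm with a two-finger parallel gripper is mounted at the origin on the work surface; the furniture and walls round the work are solid. World frame = base frame: x ahead of the robot, y to its left, z up, the work surface at z = 0. Lengths are in m, angles in rad, forces in N, time in s.
With the tool pointing down it reaches from about 0.425 to 0.925 m from the base axis. Payload 6.8 kg.
Tool frame: the origin (TCP) lies at the very end of the fingers, on their centre line; the grasp point (between the pads) lies 19 mm behind it (bot.grip_depth is the distance from the TCP to the grasp point, in m); z points along the fingers, y is the direction in which the jaws open and shut (so a half turn about z gives the same grasp; the last joint's range is limited). The gripper opens to 85 mm and grips with 20 to 120 N. Pads are 22 mm wide; open, the fingers measure 114 mm over their backs; the gripper's body (76 mm by 85 mm) begins 54 mm behind the grasp point. The pads swing forward as they close: fully open they stand 13 mm farther back than shut.
Start: joints at [1.118, 0.477, 0.022, 1.555, -0.011, 1.109, -0.083], TCP at [0.228, -0.635, 0.204] pointing down, gripper open.
Joint ranges: [-2.96, 2.96], [-0.34, 2.1], [-1.41, 1.46], [0.24, 2.44], [-1.37, 4.51], [0.17, 1.92], [-2.96, 2.96]. Speed limits (rad/s): [2.39, 2.39, 3.14, 3.14, 3.14, 3.14, 3.14].

## Interface

Orientations are given as a unit quaternion [w, x, y, z].
In Python, from station import bot gives the robot as it stands.
- The arm moves only by the tool step_arm, never from a script. Its argument "increments" is a list of rows, each a list of 7 numbers: the shift along the world's x, y, z in m, then the turn, a rotation vector about the world's x, y, z in degrees, then the gripper command: -1 is fully open, 1 is shut, values between are in proportion. In form: [[dx, dy, dz, rx, ry, rz, fingers], ...]. A call has 1 to 10 rows; each row is the pose to reach, as a shift and turn from the pose commanded when the call began; what a row does not reach only later rows make up. A row lasts 1/12 s, in which the tool goes at most 41.7 mm and 7.16 degrees, less where a joint would pass 70% of its speed; a pose out of reach is approached as far as the arm can. A call with a gripper value outside its range is refused whole. The fingers move at their own pace and stop on an object; "force" is the grip in N (left out, the last holds). Time passes only in rows, so rows that repeat a pose let the fingers close. It gives the time, the measured TCP pose, the force and the opening at its end, in the units of the state.
- bot.get_obs(): the state, without advancing time (a new reading comes with each control period).
- bot.read_camera(name): name is "scene" or "top"; returns a dict with "color" (400x640x3 uint8, red, green, blue), "intrinsics" (3x3 intrinsics, pixels), "extrinsics" (4x4, takes a point from camera to world coordinates). Camera axes: x right, y up, looking along -z (the intrinsics and any distortion apply to the point x, -y, -z); pixel columns grow to the right and rows downward; lengths in m; the calibration is good to about 2 mm. A picture is of the moment at which its call begins. There is no depth.
- bot.hand_in(): hands the job in, once; it reports no verdict.
Trained networks look in the newest picture that a camera, given by its name, has taken for a name from the list of things; names that differ only in an ending like _2 or _b are one class to them, and where a whole thing is asked for, a point or a joint stands for the part that bears it (a point fixed in the world has none). Each returns a list of dicts, best first, with "conf" (0 to 1); they miss things now and then, are a little off and sometimes report something else, mostly with a low value. They report only what shows in the picture. A call takes as long as a camera call.
- bot.recognise(thing, camera): "location" ([column, row] as shares, 0 to 1, of the picture: columns of its width, rows of its height, amid what is visible of it).
- bot.place_of(thing, camera): "location" ([column, row] as shares, 0 to 1, of the picture: columns of its width, rows of its height: a listed point, or the origin of a listed thing).
The state is a dict: "t": time; "q": joint angles; "joint_vel": joint speeds; "joint_torque": joint torques, N m; "eef_pos": TCP position; "tool_rot": TCP orientation; "contact_force": force on the tool from outside, world axes, zero at the start; "torque": the same for the moment, N m; "gripper_width": opening from 0.0 (shut) to 1.0 (fully open).
Only numpy, scipy, OpenCV 4.12 (cv2) and the standard library are available. Lean on these libraries where they do the work, as an engineer would, in place of code of your own. Each camera call takes 0.05 s, during which the arm holds its last target.

## Task

The round supply carousel on the desk is locked by its orange spring index ring. Pull the ring up, turn the carousel counterclockwise (seen from above) off its notch, and bring it on to the next notch, somewhere about 50 to 70 degrees further, so that the ring snaps fully home there by its spring; then let go. Find the notch by feel and never force the pin, and leave the mug, the ink bottle and the stapler where they stand.

Things in the scene. Friction and masses are not known exactly. Their poses are not given: they have to be found in the camera images.
- carousel_base: round black base of the supply carousel, 208 mm across, fixed to the desk. Origin on the vertical turning axis, at desk height; z up. At tray = 0 the index pin lies towards its -x. The white tray on it is 236 mm across, its rim 53 mm above the desk; three small office things are fixed in its compartments.
- tray (a joint): turning angle of the carousel tray (rad): about 0 (in the play) in the notch where it starts, growing counterclockwise seen from above; stops at -0.35 and 1.6; friction about 0.06 N m, damped a little (0.15 N m s). The next notch is at an unknown place between 0.85 and 1.25. Locked, the tray has play of about 0.045 rad either way.
- ring (a joint): how far the orange ring is pulled up (m): 0 home, pin in a notch; about 0.008 pin on the smooth flat land between notches; 0.014 upper stop. The spring pushes down with 7.7 N at 0, 10.5 N on the land, 12.6 N at the stop. Let go off a notch it rides on the land; as the tray is turned slowly on, it drops 8 mm into the next notch by itself and locks the tray.
- ring_grip (a point): middle of the ring's neck on the turning axis, 64 mm above the desk when home; moves with the ring. Neck 40 mm in diameter, from 18 mm below to 14 mm above this point, then a lip 52 mm across up to 26 mm above it. A 12 mm steel spindle stands through the ring up to 108 mm above the desk. Under the neck a skirt 134 mm across, 22 mm below this point. Ring and tray turn together.
- pin_top (a point): steel head of the index pin on the ring's skirt, 60 mm from the turning axis; the 8 mm pin hangs below it. Load of more than 40 N on the pin (24 N sideways at the post while locked) damages it.
- post_mid (a point): point on the axis of the blue turning post, which stands upright on the tray, 98 mm from the turning axis and 0.52 rad clockwise of the pin (seen from above); 70 mm above the desk. The post is 16 mm in diameter, free from 53 mm (tray rim) to 101 mm above the desk, and turns with the tray.
- mug: white mug, 80 mm across, 91 mm high, handle to its -y; origin at the centre of its underside (mug and handle together 113 mm); a bystander
- ink_bottle: blue square ink bottle with white cap, 50x50x73 mm; origin at the centre of its underside; a bystander
- stapler: black stapler, 42x153x60 mm, long along its y; origin at the centre of its underside; a bystander

How it is judged:
On the way, in this order (a step that is already met when the one before it is completed fails the run):
1. the ring is pulled up clear of the first notch (value of joint ring above 0.0085 m and value of joint tray below 0.2 rad), for 0.1 s.
2. the tray is turned counterclockwise off the first notch (value of joint tray above 0.25 rad), for 0.1 s.
3. the ring is home in the next notch (value of joint ring below 0.0015 m and value of joint tray above 0.75 rad), for 0.2 s.
At the end, for the whole second after the job is handed in: The index ring is home (within 1.5 mm) in the next notch counterclockwise (tray between 0.75 and 1.35 rad), the tray is at rest, and the mug, the ink bottle and the stapler are within 30 mm of where they stood (all of step 3 and value of joint tray below 1.35 rad and velocity of joint tray between -0.05 and 0.05 rad/s and distance of each of mug, ink_bottle, stapler from where it was at the start of the episode below 0.03 m); the robot touches nothing.
It fails at once if the index pin is forced against its notch or land with more than 40 N (contact force between index_pin and anything else above 40 N).
It fails at once if a bystander is tipped over (angle between any of mug, ink_bottle, stapler's own z axis and vertical above 0.5 rad).
It also fails if it takes over 54 s, if anything falls off the work surface, if the arm or the gripper's body presses on something with over 40 N, if the wrist force passes 120 N, or if a joint passes its speed limit or range.

## Working session

There is one attempt and no reset: what is moved stays moved. The work goes in short steps, Python scripts to look and compute and a tool call to move; the robot and the scene stay as the last step left them, time stands still between calls to the robot, and variables do not carry over. Pictures are saved under pics/ and viewed, and the job is handed in when it is done.

Besides the shell and the picture viewer there is one more tool, called after "Request:" by a JSON object that holds its "api" and its "payload". step_arm: Moves the arm, as the interface text tells. Its arguments: {"type":"object","properties":{"increments":{"type":"array","items":{"type":"array","items":{"type":"number"}}},"force":{"type":"number"}},"required":["increments"]}

```bash
ls; mkdir -p pics
cat > h.py <<'E'
import numpy as np, cv2
from station import bot
def shot(cam,fn):
    r=bot.read_camera(cam); cv2.imwrite('pics/'+fn,r['color'][:,:,::-1]); return r
def ray(r,px):
    K=np.array(r['intrinsics']);T=np.array(r['extrinsics'])
    d=np.linalg.inv(K)@np.array([px[0],px[1],1.]); d=np.array([d[0],-d[1],-d[2]])
    return T[:3,3],T[:3,:3]@d
def atz(r,px,z):
    o,d=ray(r,px); return o+d*(z-o[2])/d[2]
def proj(r,p):
    K=np.array(r['intrinsics']);T=np.array(r['extrinsics'])
    c=T[:3,:3].T@(np.array(p)-T[:3,3]); c=np.array([c[0],-c[1],-c[2]]); u=K@c; return u[:2]/u[2]
def tri(r1,p1,r2,p2):
    o1,d1=ray(r1,p1);o2,d2=ray(r2,p2)
    A=np.stack([d1,-d2],1); s=np.linalg.lstsq(A,o2-o1,rcond=None)[0]
    a=o1+d1*s[0];b=o2+d2*s[1]; return (a+b)/2,np.linalg.norm(a-b)
E
python3 - <<'E'
from h import *
R={c:shot(c,c+'0.png') for c in('scene','top')}
Z={'carousel_base':0,'ring_grip':.064,'pin_top':.05,'post_mid':.07,'mug':0,'ink_bottle':0,'stapler':0}
for n,z in Z.items():
  ps=[]
  for c in R:
    L=bot.place_of(n,c)
    for l in L[:2]:
      p=np.array(l['location'])*[640,400]; print(n,c,p.round(1),round(l['conf'],2),atz(R[c],p,z).round(4))
    ps.append(np.array(L[0]['location'])*[640,400] if L else None)
  if all(p is not None for p in ps): print('  tri',[x.round(4) for x in tri(R['scene'],ps[0],R['top'],ps[1])])
o=bot.get_obs();print({k:np.round(v,3) for k,v in o.items()})
for c in R: print(c,np.array(R[c]['extrinsics']).round(3).tolist(),np.array(R[c]['intrinsics']).round(1).tolist(), [k for k in R[c]])
E
```

```text
pics
carousel_base scene [321.9 218.9] 0.6 [0.6061 0.0983 0.    ]
carousel_base top [334.1 198.5] 0.63 [0.6098 0.0862 0.    ]
carousel_base top [326.6 193.7] 0.53 [0.6238 0.1084 0.    ]
  tri [array([ 0.6126,  0.0895, -0.0064]), np.float64(0.0081)]
ring_grip scene [321.8 200.8] 0.73 [0.6038 0.1021 0.064 ]
ring_grip top [328.8 197.1] 0.89 [0.6079 0.101  0.064 ]
  tri [array([0.6077, 0.1004, 0.0617]), np.float64(0.0013)]
pin_top scene [328.3 215.8] 0.83 [0.542  0.1171 0.05  ]
pin_top top [321.8 218.2] 0.86 [0.5492 0.1199 0.05  ]
pin_top top [327.8 194.3] 0.48 [0.617  0.1041 0.05  ]
  tri [array([0.5475, 0.1174, 0.0476]), np.float64(0.0064)]
post_mid scene [311.2 213.8] 0.64 [0.5452 0.171  0.07  ]
post_mid top [301.5 219. ] 0.9 [0.5452 0.1756 0.07  ]
  tri [array([0.5441, 0.1739, 0.0717]), np.float64(0.0038)]
mug scene [253.5 218. ] 0.63 [0.7071 0.275  0.    ]
mug top [266.5 164.4] 0.93 [0.7083 0.2882 0.    ]
mug top [301.3 221.8] 0.38 [0.5398 0.1811 0.    ]
  tri [array([0.7044, 0.2822, 0.0049]), np.float64(0.0118)]
ink_bottle scene [348.7 193.3] 0.55 [ 0.7039 -0.0626  0.    ]
ink_bott
[... 534 characters left out ...]
0e-02,
        1.0000e-03, -0.0000e+00]), 'eef_pos': array([ 0.228, -0.635,  0.204]), 'tool_rot': array([0.   , 0.985, 0.172, 0.   ]), 'contact_force': array([ 0.657, -0.303, -0.434]), 'torque': array([ 0.004,  0.016, -0.005]), 'gripper_width': np.float64(0.997)}
scene [[-0.507, 0.427, -0.749, -0.398], [-0.862, -0.228, 0.454, 0.718], [0.023, 0.875, 0.484, 0.717], [0.0, 0.0, 0.0, 1.0]] [[462.7, 0.0, 319.1], [0.0, 462.7, 199.8], [0.0, 0.0, 1.0]] ['color', 'intrinsics', 'extrinsics']
top [[0.017, 0.997, -0.08, 0.497], [-1.0, 0.016, -0.016, 0.088], [-0.015, 0.08, 0.997, 1.263], [0.0, 0.0, 0.0, 1.0]] [[431.1, 0.0, 326.6], [0.0, 431.1, 202.3], [0.0, 0.0, 1.0]] ['color', 'intrinsics', 'extrinsics']
```

View pics/scene0.png

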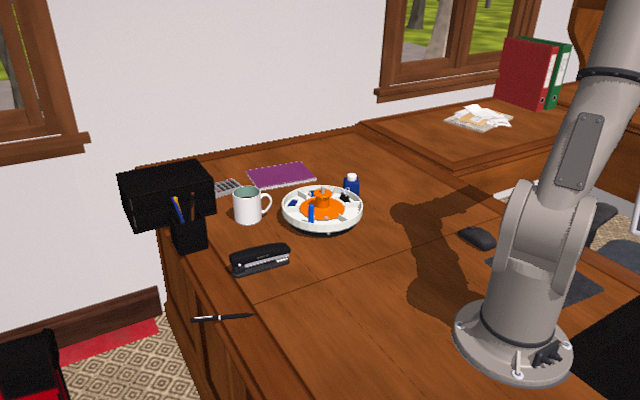

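View pics/top0.png

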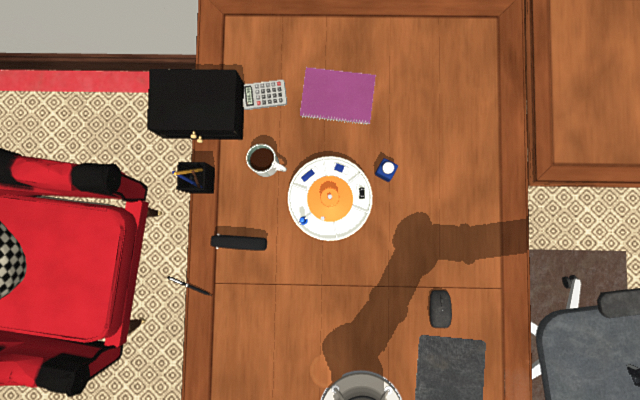

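Run:
```python
import cv2
a=cv2.imread('pics/top0.png')[140:280,250:410];cv2.imwrite('pics/topz.png',cv2.resize(a,None,fx=5,fy=4.2,interpolation=cv2.INTER_CUBIC)[:,:800])
a=cv2.imread('pics/scene0.png')[130:280,220:420];cv2.imwrite('pics/scz.png',cv2.resize(a,None,fx=4,fy=4,interpolation=cv2.INTER_CUBIC))
```

```text
(no output)
```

View pics/topz.png

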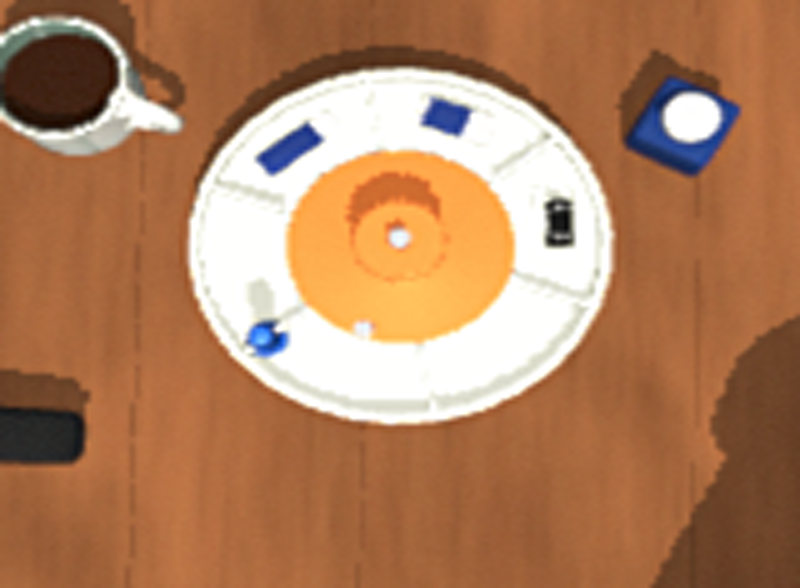

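View pics/scz.png

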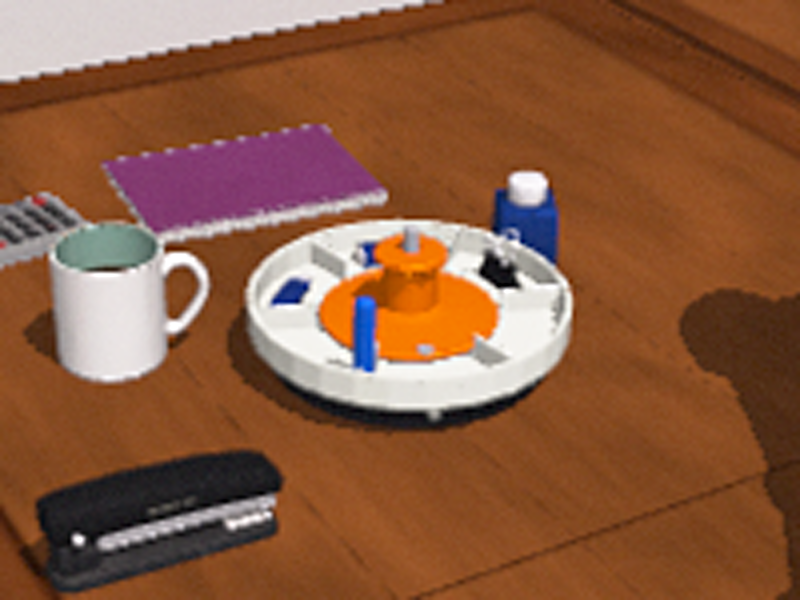

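The pictures show the carousel near the image middle: spindle about (329.6, 196.4) in top, blue post lower left at about (303, 220), pin head at about (322, 218). The stapler is clear to the left, the mug up-left and the bottle up-right. I'll check the axis with the tray rim circle and the spindle tip.

Run:
```python
from h import *
r=shot('top','top1.png'); s=shot('scene','scene1.png')
im=r['color'].astype(int); print('spindle',atz(r,(329.6,196.4),.108).round(4))
m=((im.min(2)>170)&((im.max(2)-im.min(2))<40)).astype(np.uint8); 
m[:, :285]=0; m[:,376:]=0; m[:150]=0;m[245:]=0
c=np.vstack(cv2.findContours(m,cv2.RETR_EXTERNAL,cv2.CHAIN_APPROX_NONE)[0]); hull=cv2.convexHull(c)
e=cv2.fitEllipse(hull); print(e, atz(r,e[0],.053).round(4))
pts=np.array([atz(r,p[0],.053)[:2] for p in hull]); print('diam',(pts.max(0)-pts.min(0)).round(4),((pts.max(0)+pts.min(0))/2).round(4))
# orange
hsv=cv2.cvtColor(r['color'],cv2.COLOR_RGB2HSV); m=cv2.inRange(hsv,(8,150,150),(20,255,255)); m[:150]=0;m[245:]=0;m[:,:285]=0;m[:,376:]=0
c=np.vstack(cv2.findContours(m,cv2.RETR_EXTERNAL,cv2.CHAIN_APPROX_NONE)[0]);hull=cv2.convexHull(c)
pts=np.array([atz(r,p[0],.042)[:2] for p in hull]); print('skirt',(pts.max(0)-pts.min(0)).round(4),((pts.max(0)+pts.min(0))/2).round(4))
hsv=cv2.cvtColor(r['color'],cv2.COLOR_RGB2HSV)
m=cv2.inRange(hsv,(100,120,120),(115,255,255))
ys,xs=np.nonzero(m[205:235,290:320]); print('post px',xs.mean()+290,ys.mean()+205,atz(r,(xs.mean()+290,ys.mean()+205),.1).round(4))
```

```text
spindle [0.6057 0.0984 0.108 ]
((327.2789306640625, 196.515380859375), (82.22259521484375, 92.43075561523438), 122.7680892944336) [0.6104 0.1055 0.053 ]
diam [0.2379 0.2447] [0.6073 0.1045]
skirt [0.2725 0.2604] [0.6112 0.0992]
post px 302.75 220.4 [0.5402 0.1699 0.1   ]
```

Request:
{"api": "step_arm", "payload": {"increments": [[0.02,0.037,0.01,0,0,3,-1],[0.04,0.073,0.01,0,0,6,-1],[0.06,0.11,0.01,0,0,9,-1],[0.08,0.147,0.01,0,0,12,-1],[0.1,0.184,0.01,0,0,15,-1],[0.12,0.22,0.01,0,0,18,-1],[0.14,0.257,0.01,0,0,21,-1],[0.16,0.294,0.01,0,0,24,-1],[0.18,0.331,0.01,0,0,27,-1],[0.19,0.368,0.01,0,0,30,-1]]}}

```text
t: 1.73
eef_pos: [0.42, -0.2656, 0.2146]
tool_rot: [0.001, 0.907, 0.422, 0.001]
contact_force: [0.4, 0.7, -0.2]
gripper_width: 1.0
```

Request:
{"api": "step_arm", "payload": {"increments": [[0.019,0.036,0,0,0,6,-1],[0.038,0.073,0,0,0,12,-1],[0.057,0.11,0,0,0,18,-1],[0.076,0.147,0,0,0,24,-1],[0.095,0.184,0,0,0,30,-1],[0.114,0.22,0,0,0,36,-1],[0.133,0.257,0,0,0,42,-1],[0.152,0.294,0,0,0,48,-1],[0.171,0.331,-0.01,0,0,54,-1],[0.188,0.367,-0.03,0,0,60,-1]]}}

```text
t: 2.57
eef_pos: [0.6073, 0.0993, 0.188]
tool_rot: [0.002, 0.573, 0.819, 0.002]
contact_force: [1.6, -0.4, 0.3]
gripper_width: 1.001
```

Run:
```python
from h import *
o=bot.get_obs();print({k:np.round(v,3) for k,v in o.items() if k in('t','q','eef_pos','tool_rot','contact_force')})
```

```text
{'t': np.float64(2.567), 'q': array([ 0.181,  0.457, -0.596,  1.694,  0.286,  1.073, -0.154]), 'eef_pos': array([0.607, 0.099, 0.188]), 'tool_rot': array([0.002, 0.573, 0.819, 0.002]), 'contact_force': array([ 1.585, -0.427,  0.276])}
```

Request:
{"api": "step_arm", "payload": {"increments": [[0,0.001,-0.03,0,0,0,-1],[0,0.001,-0.06,0,0,0,-1],[0,0.001,-0.08,0,0,0,-1],[0,0.001,-0.09,0,0,0,-1]]}}

```text
t: 2.9
eef_pos: [0.6028, 0.097, 0.0927]
tool_rot: [-0.002, 0.575, 0.818, -0.002]
contact_force: [-1.0, -0.5, 0.6]
gripper_width: 0.998
```

Run:
```python
from h import *
o=bot.get_obs();print(o['eef_pos'],o['tool_rot'],o['contact_force'])
s=shot('scene','s2.png');a=s['color'][110:260,220:420,::-1];cv2.imwrite('pics/s2z.png',cv2.resize(a,None,fx=4,fy=4,interpolation=cv2.INTER_CUBIC))
```

```text
[0.60283308 0.09703111 0.09265914] [-0.00156123  0.57516918  0.81803132 -0.0016558 ] [-0.95486223 -0.46711037  0.60580081]
```

View pics/s2z.png

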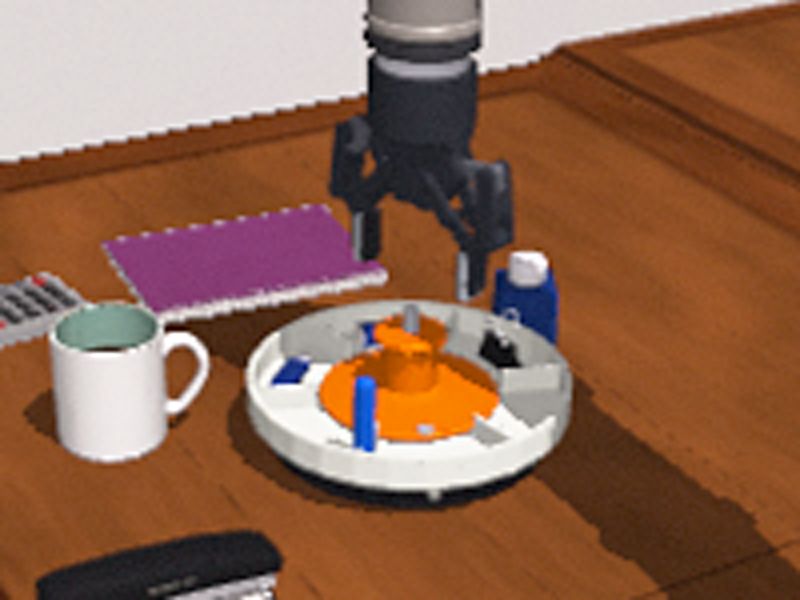

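Run:
```python
from h import *
s=bot.read_camera('scene');o=bot.get_obs();e=o['eef_pos'];print(e)
z=lambda p:((proj(s,p)-[220,110])*4).round(0)
for dz in (0,.013,.03): print(dz,z(e+[0,0,dz]))
w=o['tool_rot'];a=2*np.arctan2(w[2],w[1]);y=np.array([np.sin(a),-np.cos(a),0]);print(np.degrees(a),y)
for sg in(-1,1): print(z(e+[0,0,.013]+sg*.0425*y), z(e+[0,0,.013]+sg*.057*y))
print('spindle',z([.607,.101,.108]),'lip',z([.607,.101,.09]))
t=shot('top','t2.png');a=t['color'][140:260,270:400,::-1];cv2.imwrite('pics/t2z.png',cv2.resize(a,None,fx=5,fy=5,interpolation=cv2.INTER_CUBIC))
zt=lambda p:((proj(t,p)-[270,140])*5).round(0)
print(zt(e),zt([.607,.101,.108]))
```

```text
[0.60348927 0.09692228 0.09422462]
0 [415. 325.]
0.013 [415. 309.]
0.03 [416. 288.]
109.74084042599699 [0.94123002 0.33776625 0.        ]
[462. 328.] [478. 334.]
[370. 291.] [355. 285.]
spindle [408. 307.] lip [407. 329.]
[301. 288.] [293. 279.]
```

View pics/t2z.png

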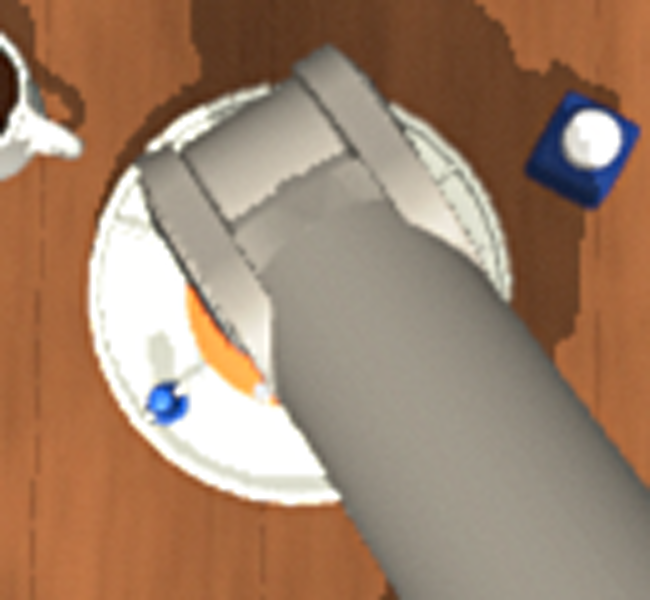

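Run:
```python
from h import *
s=shot('scene','s3.png');e=bot.get_obs()['eef_pos'];a=s['color'][130:230,270:390,::-1].copy();a=cv2.resize(a,None,fx=6,fy=6,interpolation=cv2.INTER_CUBIC)
for p in [e,e+[0,0,.019],[.607,.101,.108],[.607,.101,.09]]:
  cv2.circle(a,tuple(((proj(s,p)-[270,130]+.5)*6).astype(int).tolist()),3,(0,255,0),-1)
cv2.imwrite('pics/s3z.png',a)
```

```text
(no output)
```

View pics/s3z.png

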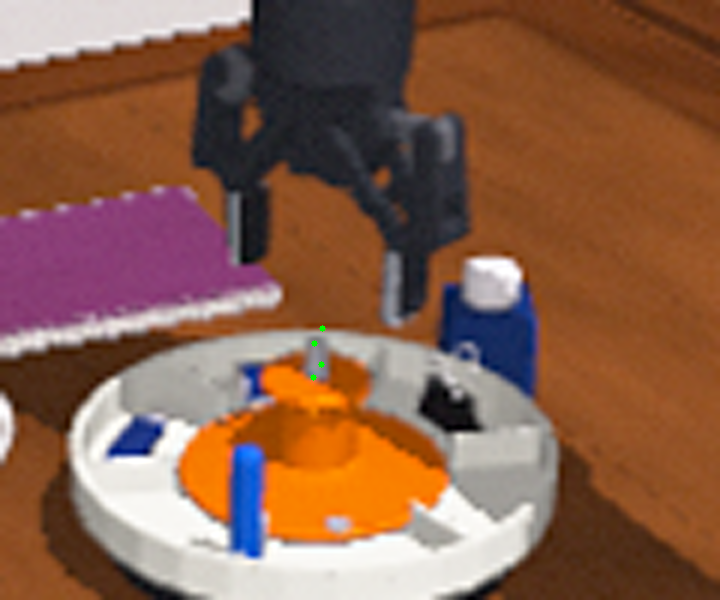

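The projected TCP lies about 12 px (≈25 mm) below where the open tips should show. I'll lift a little and shut the fingers in free air to check the real tip position before gripping.

Request:
{"api": "step_arm", "payload": {"increments": [[0,0,0.04,0,0,0,1],[0.003,0.003,0.04,0,0,0,1],[0.003,0.003,0.04,0,0,0,1],[0.003,0.003,0.04,0,0,0,1],[0.003,0.003,0.04,0,0,0,1],[0.003,0.003,0.04,0,0,0,1],[0.003,0.003,0.04,0,0,0,1],[0.003,0.003,0.04,0,0,0,1]]}}

```text
t: 3.77
eef_pos: [0.6073, 0.1003, 0.1354]
tool_rot: [-0.0, 0.575, 0.818, -0.0]
contact_force: [0.0, -0.7, -0.1]
gripper_width: 0.003
```

Run:
```python
from h import *
s=shot('scene','s4.png');o=bot.get_obs();e=o['eef_pos'];print(e,o['gripper_width']);a=s['color'][110:210,270:390,::-1].copy();a=cv2.resize(a,None,fx=6,fy=6,interpolation=cv2.INTER_CUBIC)
for p in [e,e+[0,0,.019],[.607,.101,.108],[.607,.101,.09]]:
  cv2.circle(a,tuple(((proj(s,p)-[270,110]+.5)*6).astype(int).tolist()),3,(0,255,0),-1)
cv2.imwrite('pics/s4z.png',a)
t=shot('top','t4.png');a=t['color'][100:260,270:430,::-1].copy();a=cv2.resize(a,None,fx=5,fy=5,interpolation=cv2.INTER_CUBIC)[:, :800]
for p in [e,e+[0,0,.2],e+[0,0,.4]]:
  cv2.circle(a,tuple(((proj(t,p)-[270,100]+.5)*5).astype(int).tolist()),3,(0,255,0),-1)
cv2.imwrite('pics/t4z.png',a[:600])
```

```text
[0.60735779 0.10034181 0.13543221] -0.0011570531831224286
```

View pics/s4z.png

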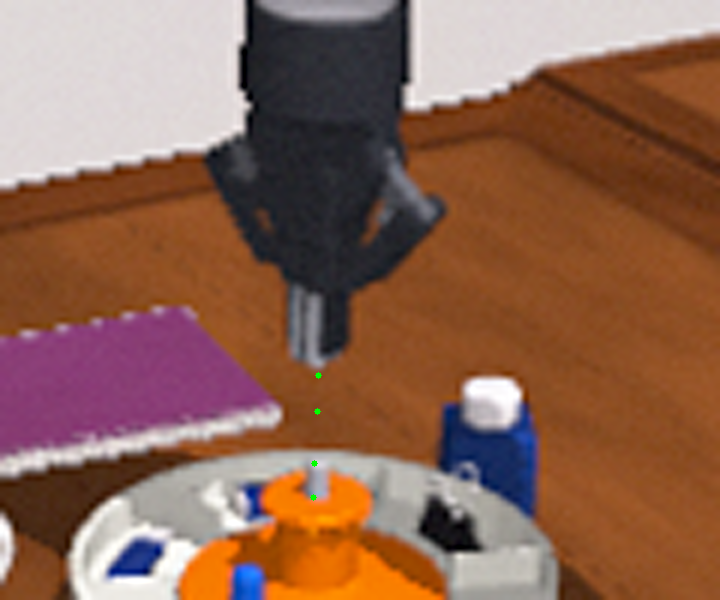

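View pics/t4z.png

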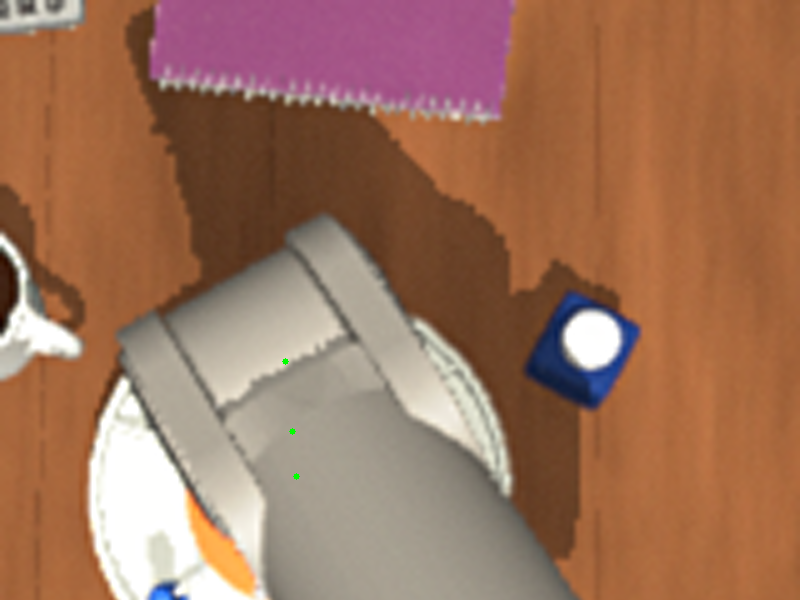

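Request:
{"api": "step_arm", "payload": {"increments": [[0,0,0,0,0,0,-1],[0,0,0,0,0,0,-1],[0,0,0,0,0,0,-1],[0,0,-0.02,0,0,0,-1],[0,0,-0.04,0,0,0,-1],[0,0,-0.055,0,0,0,-1],[0,0,-0.065,0,0,0,-1],[0,0,-0.07,0,0,0,-1],[0,0,-0.07,0,0,0,-1]]}}

```text
t: 4.62
eef_pos: [0.6071, 0.1004, 0.0649]
tool_rot: [-0.001, 0.575, 0.818, -0.001]
contact_force: [-0.5, 0.4, 0.3]
gripper_width: 1.002
```

```bash
cat >> h.py <<'E'
def look(fn,extra=[],win=(110,270,100,120),f=6):
    s=shot('scene',fn+'.png');o=bot.get_obs();e=np.array(o['eef_pos']);print('t',o['t'],'eef',e.round(4),'F',np.round(o['contact_force'],1),'M',np.round(o['torque'],2),'w',round(float(o['gripper_width']),3))
    r0,c0,h,w=win;a=s['color'][r0:r0+h,c0:c0+w,::-1].copy();a=cv2.resize(a,None,fx=f,fy=f,interpolation=cv2.INTER_CUBIC)
    for p in [e]+extra: cv2.circle(a,tuple(((proj(s,p)-[c0,r0]+.5)*f).astype(int).tolist()),2,(0,255,0),-1)
    cv2.imwrite('pics/'+fn+'z.png',a); return s,o
E
python3 - <<'E'
from h import *
look('s5')
E
```

```text
t 4.6667 eef [0.6077 0.1006 0.0659] F [ 0.2 -0.   1.5] M [-0.01 -0.01  0.02] w 0.997
```

View pics/s5z.png

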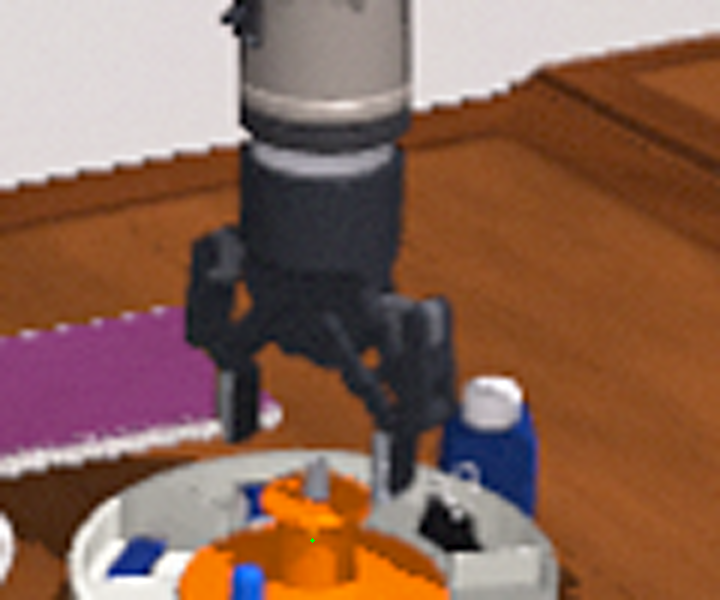

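Request:
{"api": "step_arm", "payload": {"increments": [[0,0,-0.005,0,0,0,-1],[0,0,-0.01,0,0,0,-1],[0,0,-0.014,0,0,0,-1],[0,0,-0.014,0,0,0,-0.5],[0,0,-0.014,0,0,0,-0.3],[0,0,-0.014,0,0,0,-0.15],[0,0,-0.014,0,0,0,-0.1],[0,0,-0.014,0,0,0,-0.1]], "force": 20}}

```text
t: 5.33
eef_pos: [0.6074, 0.1004, 0.0523]
tool_rot: [-0.0, 0.575, 0.818, -0.0]
contact_force: [-2.6, -0.8, 4.9]
gripper_width: 0.581
```

Run:
```python
from h import *
look('s6')
```

```text
t 5.3833 eef [0.6074 0.1004 0.0523] F [-3.9 -1.1  5.1] M [-0.25  0.74 -0.09] w 0.582
```

View pics/s6z.png

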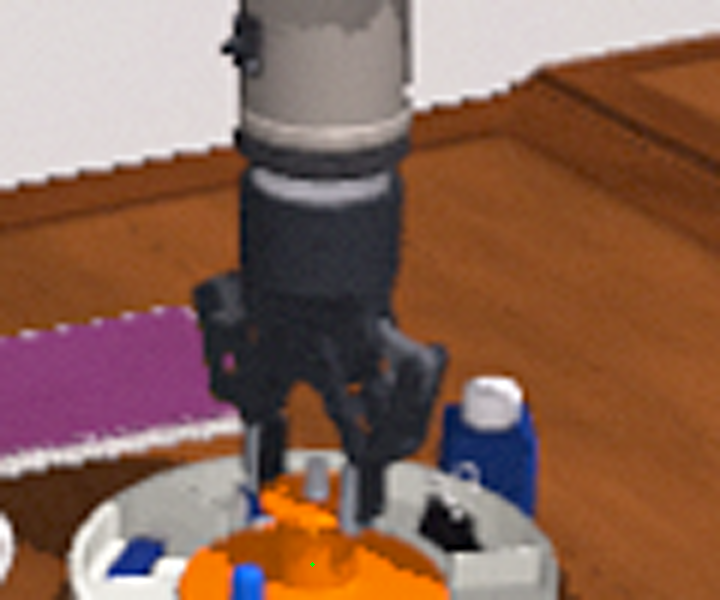

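Request:
{"api": "step_arm", "payload": {"increments": [[0,0,0,0,0,0,-0.5],[0,0,0,0,0,0,-0.5],[0,0,-0.004,0,0,0,-0.5],[0,0,-0.006,0,0,0,-0.5],[0,0,-0.006,0,0,0,-0.3],[0,0,-0.006,0,0,0,-0.1],[0,0,-0.006,0,0,0,0.1],[0,0,-0.006,0,0,0,0.3],[0,0,-0.006,0,0,0,0.3]], "force": 40}}

```text
t: 6.13
eef_pos: [0.6073, 0.1004, 0.0458]
tool_rot: [-0.0, 0.575, 0.818, -0.0]
contact_force: [-1.5, -0.7, 1.4]
gripper_width: 0.577
```

Run:
```python
from h import *
look('s7')
```

```text
t 6.1833 eef [0.6073 0.1004 0.0458] F [-2.5 -0.5  2.4] M [-0.17  0.47 -0.07] w 0.573
```

View pics/s7z.png

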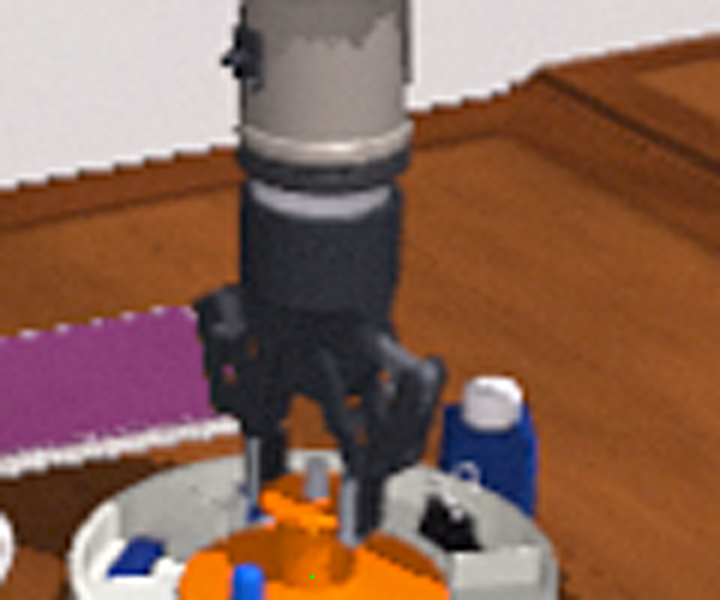

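Request:
{"api": "step_arm", "payload": {"increments": [[0,0,0.001,0,0,0,0.4],[0,0,0.002,0,0,0,0.4],[0,0,0.003,0,0,0,0.4],[0,0,0.004,0,0,0,0.4],[0,0,0.004,0,0,0,0.4]], "force": 60}}

```text
t: 6.6
eef_pos: [0.6072, 0.1003, 0.0493]
tool_rot: [-0.0, 0.575, 0.818, -0.0]
contact_force: [0.9, 0.2, -9.8]
gripper_width: 0.566
```

Request:
{"api": "step_arm", "payload": {"increments": [[0,0,0.002,0,0,0,0.4],[0,0,0.004,0,0,0,0.4],[0,0,0.006,0,0,0,0.4],[0,0,0.008,0,0,0,0.4],[0,0,0.008,0,0,0,0.4],[0,0,0.008,0,0,0,0.4]]}}

```text
t: 7.1
eef_pos: [0.6073, 0.1004, 0.0578]
tool_rot: [-0.0, 0.575, 0.818, -0.0]
contact_force: [1.1, 0.8, -11.9]
gripper_width: 0.566
```

Run:
```python
from h import *
look('s8')
```

```text
t 7.15 eef [0.6072 0.1004 0.0577] F [  0.6   0.3 -13.1] M [ 0.1  -0.08 -0.03] w 0.567
```

View pics/s8z.png

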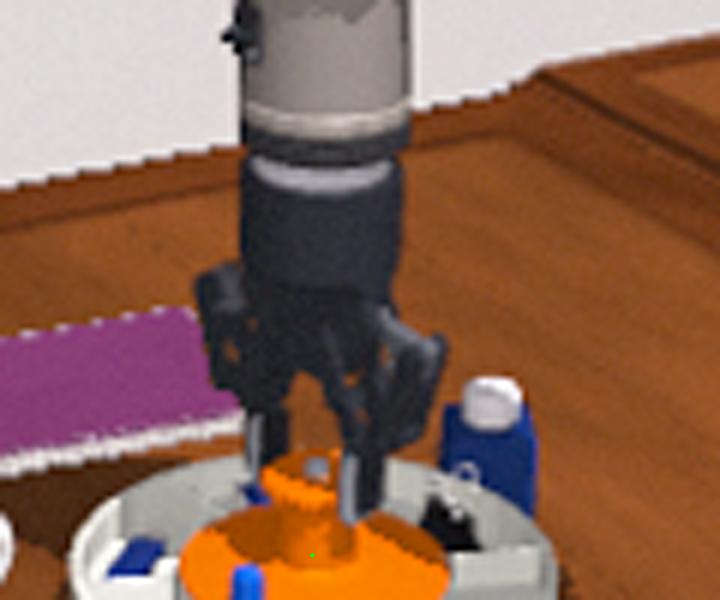

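Request:
{"api": "step_arm", "payload": {"increments": [[0,0,0,0,0,1.5,0.4],[0,0,0,0,0,4,0.4],[0,0,0,0,0,7,0.4],[0,0,0,0,0,10,0.4],[0,0,0,0,0,13,0.4],[0,0,0,0,0,16,0.4],[0,0,0,0,0,19,0.4],[0,0,0,0,0,21,0.4],[0,0,0,0,0,22,0.4],[0,0,0,0,0,22,0.4]]}}

```text
t: 7.98
eef_pos: [0.6065, 0.0999, 0.0573]
tool_rot: [-0.001, 0.408, 0.913, -0.001]
contact_force: [-2.9, -0.7, -12.8]
gripper_width: 0.569
```

Run:
```python
from h import *
look('s9')
t=shot('top','t9.png')
for c in('scene','top'):
  for n in('post_mid','pin_top'):
    for l in bot.place_of(n,c)[:1]:
      p=np.array(l['location'])*[640,400]; r=t if c=='top' else bot.read_camera('scene')
      w=atz(r,p,.07 if n=='post_mid' else .06); print(n,c,round(l['conf'],2),w.round(4),np.degrees(np.arctan2(w[1]-.101,w[0]-.607)).round(1))
```

```text
t 8.0333 eef [0.6065 0.0999 0.0573] F [ -3.   -1.5 -13.4] M [-0.2   0.69  0.01] w 0.564
post_mid scene 0.91 [0.5121 0.1417 0.07  ] 156.8
pin_top scene 0.89 [0.5401 0.1003 0.06  ] -179.4
post_mid top 0.8 [0.5177 0.1504 0.07  ] 151.1
pin_top top 0.54 [0.5455 0.0998 0.06  ] -178.9
```

View pics/s9z.png

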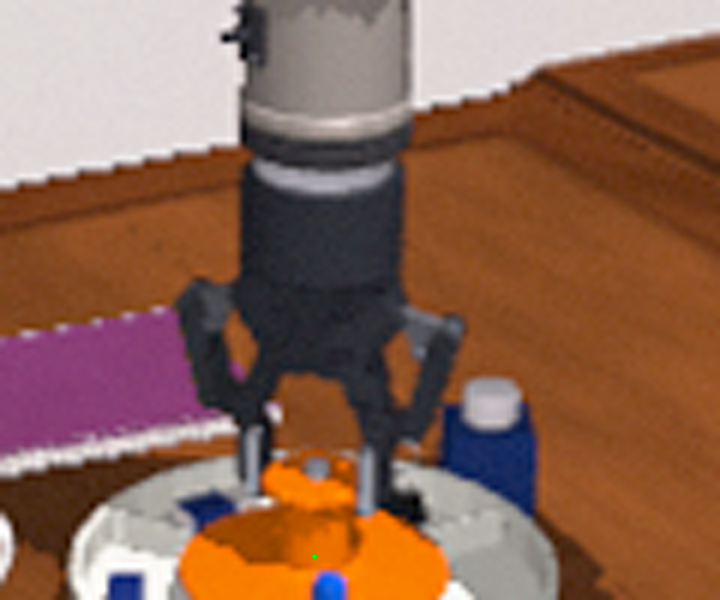

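Request:
{"api": "step_arm", "payload": {"increments": [[0,0,0,0,0,1.5,0.4],[0,0,0,0,0,4,0.4],[0,0,0,0,0,7,0.4],[0,0,0,0,0,10,0.4],[0,0,0,0,0,13,0.4],[0,0,0,0,0,15,0.4],[0,0,0,0,0,17,0.4],[0,0,0,0,0,18,0.4],[0,0,0,0,0,18,0.4]]}}

```text
t: 9.13
eef_pos: [0.606, 0.0993, 0.0571]
tool_rot: [-0.001, 0.261, 0.965, -0.001]
contact_force: [-6.4, -3.3, -13.1]
gripper_width: 0.568
```

Run:
```python
from h import *
look('s10')
t=bot.read_camera('top')
for c in('scene','top'):
  for n in('post_mid','pin_top'):
    for l in bot.place_of(n,c)[:1]:
      p=np.array(l['location'])*[640,400]; r=t if c=='top' else bot.read_camera('scene')
      w=atz(r,p,.07 if n=='post_mid' else .06); print(n,c,round(l['conf'],2),w.round(4),np.degrees(np.arctan2(w[1]-.101,w[0]-.607)).round(1))
```

```text
t 9.1833 eef [0.6061 0.0993 0.0571] F [ -7.   -2.5 -13.6] M [-0.51  1.28  0.06] w 0.565
post_mid scene 0.6 [0.5147 0.1059 0.07  ] 177.0
pin_top scene 0.96 [0.549  0.0788 0.06  ] -159.0
post_mid top 0.74 [0.5066 0.1164 0.07  ] 171.3
pin_top top 0.59 [0.5493 0.0836 0.06  ] -163.2
```

Request:
{"api": "step_arm", "payload": {"increments": [[0,0,-0.001,0,0,0,0.4],[0,0,-0.002,0,0,0,0.4],[0,0,-0.0025,0,0,0,0.4],[0,0,-0.0025,0,0,0,0.4]]}}

```text
t: 9.87
eef_pos: [0.6061, 0.0993, 0.0546]
tool_rot: [-0.001, 0.261, 0.965, -0.001]
contact_force: [-6.4, -2.5, -13.0]
gripper_width: 0.565
```

Request:
{"api": "step_arm", "payload": {"increments": [[0,0,-0.0005,0,0,0,0.4],[0,0,-0.001,0,0,0,0.4]]}}

```text
t: 10.03
eef_pos: [0.6061, 0.0993, 0.0538]
tool_rot: [-0.001, 0.261, 0.965, -0.001]
contact_force: [-7.1, -3.7, -10.7]
gripper_width: 0.568
```

Request:
{"api": "step_arm", "payload": {"increments": [[0,0,-0.0005,0,0,0,0.4],[0,0,-0.0007,0,0,0,0.4]]}}

```text
t: 10.2
eef_pos: [0.6062, 0.0993, 0.0535]
tool_rot: [-0.001, 0.261, 0.965, -0.002]
contact_force: [-8.4, -3.5, -6.6]
gripper_width: 0.565
```

Request:
{"api": "step_arm", "payload": {"increments": [[0,0,0,0,0,0,0],[0,0,0,0,0,0,-0.4],[0,0,0,0,0,0,-0.9],[0,0,0,0,0,0,-1],[0,0,0.015,0,0,0,-1],[0,0,0.045,0,0,3,-1],[0,0,0.08,0,0,8,-1],[-0.005,0.005,0.11,0,0,14,-1],[-0.03,0.02,0.115,0,0,20,0],[-0.06,0.04,0.115,0,0,25,1]]}}

```text
t: 11.03
eef_pos: [0.5516, 0.1409, 0.1735]
tool_rot: [0.004, 0.045, 0.999, 0.001]
contact_force: [-0.3, 0.8, -0.6]
gripper_width: 0.749
```

```bash
cat >> h.py <<'E'
def where():
  R={'top':bot.read_camera('top'),'scene':bot.read_camera('scene')}
  for c in R:
    for n,z in(('post_mid',.07),('pin_top',.056),('ring_grip',.064)):
      for l in bot.place_of(n,c)[:1]:
        p=np.array(l['location'])*[640,400]; w=atz(R[c],p,z); print(n,c,round(l['conf'],2),p.round(1),w.round(4),np.degrees(np.arctan2(w[1]-.101,w[0]-.607)).round(1))
E
python3 - <<'E'
from h import *
look('s11'); where()
t=bot.read_camera('top');a=t['color'][140:260,250:400,::-1];cv2.imwrite('pics/t11z.png',cv2.resize(a,None,fx=5,fy=5,interpolation=cv2.INTER_CUBIC))
E
```

```text
t 11.0833 eef [0.5426 0.1472 0.1722] F [-7.1  3.5 -0.7] M [0.28 0.52 0.01] w 0.665
pin_top top 0.59 [338.1 218.7] [0.5483 0.0741 0.056 ] -155.3
ring_grip top 0.87 [326.9 195.4] [0.6125 0.1064 0.064 ] 44.4
post_mid scene 0.65 [336.5 213. ] [0.516  0.1073 0.07  ] 176.0
pin_top scene 0.57 [336.8 212.1] [0.5397 0.0907 0.056 ] -171.3
ring_grip scene 0.78 [322.5 198.2] [0.6163 0.0922 0.064 ] -43.3
```

View pics/s11z.png

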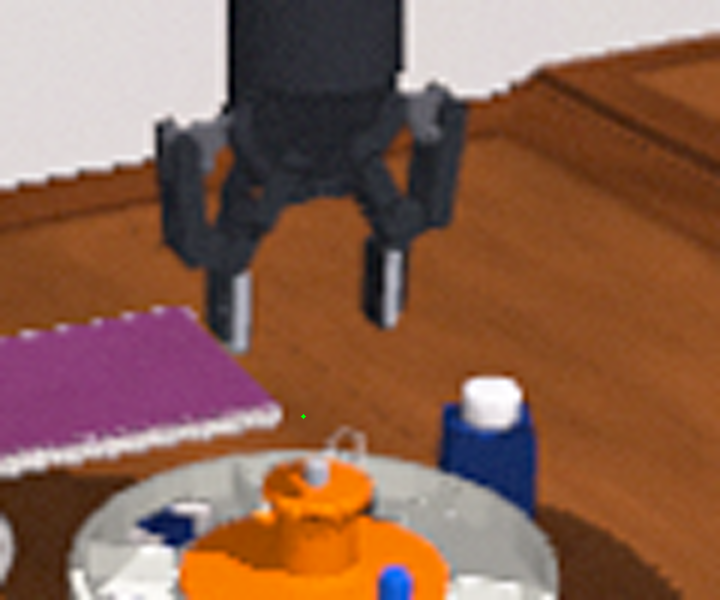

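View pics/t11z.png

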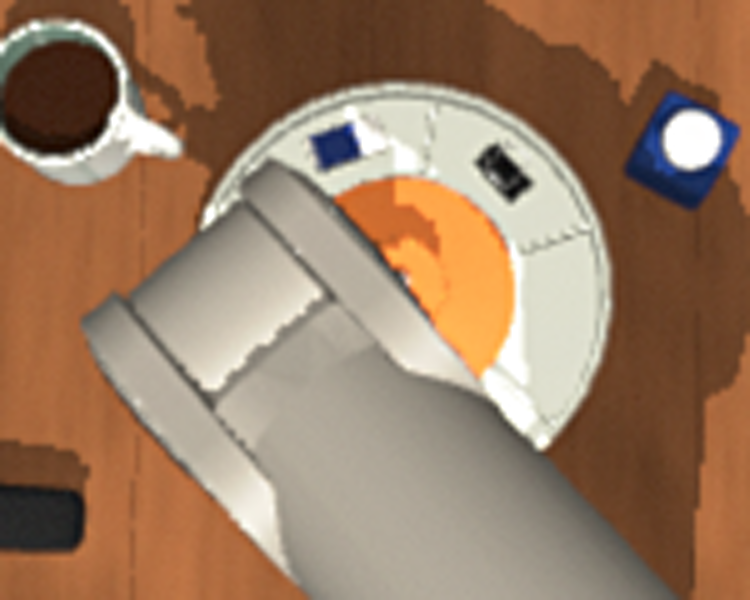

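Request:
{"api": "step_arm", "payload": {"increments": [[-0.015,0.015,0,0,0,0,1],[-0.028,0.028,0,0,0,0,1],[-0.028,0.028,-0.02,0,0,0,1],[-0.028,0.028,-0.05,0,0,0,1],[-0.028,0.028,-0.08,0,0,0,1],[-0.028,0.028,-0.1,0,0,0,1],[-0.028,0.028,-0.107,0,0,0,1],[-0.028,0.028,-0.107,0,0,0,1]], "force": 30}}

```text
t: 12.2
eef_pos: [0.5187, 0.1679, 0.06]
tool_rot: [-0.002, 0.046, 0.999, -0.0]
contact_force: [-0.0, -0.5, 0.3]
gripper_width: -0.002
```

Run:
```python
from h import *
look('s12'); where()
```

```text
t 12.25 eef [0.5197 0.1686 0.0615] F [-0.2  0.7 -0.6] M [ 0.06 -0.02 -0.02] w -0.003
post_mid top 0.61 [323.6 231.8] [0.5108 0.1138 0.07  ] 172.4
pin_top top 0.96 [337.4 219.8] [0.5451 0.076  0.056 ] -158.0
ring_grip top 0.59 [329.7 196.6] [0.6093 0.0985 0.064 ] -47.9
post_mid scene 0.88 [337.7 215.6] [0.5026 0.1119 0.07  ] 174.1
pin_top scene 0.8 [339.1 211.8] [0.538  0.0841 0.056 ] -166.3
ring_grip scene 0.84 [323.9 199.5] [0.6075 0.0927 0.064 ] -86.7
```

View pics/s12z.png

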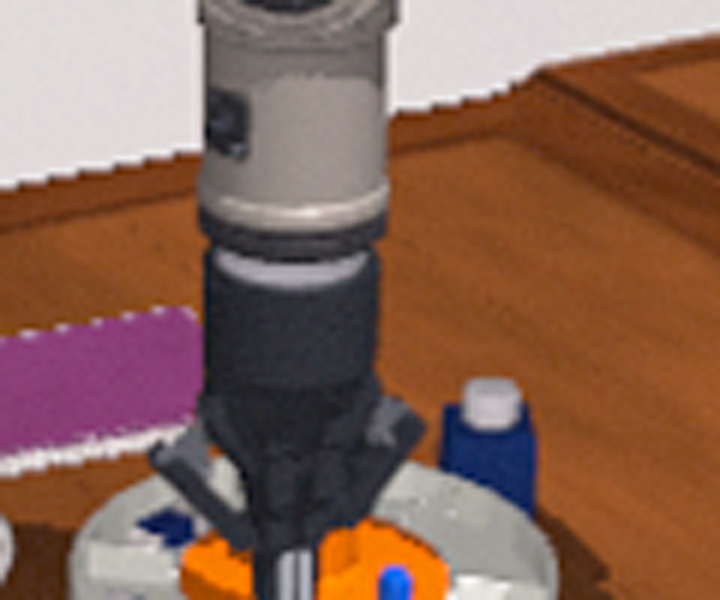

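Request:
{"api": "step_arm", "payload": {"increments": [[-0.003,-0.008,0.001,0,0,0,1],[-0.006,-0.016,0.001,0,0,0,1],[-0.009,-0.022,0.001,0,0,0,1],[-0.01,-0.026,0.001,0,0,0,1],[-0.01,-0.026,0.001,0,0,0,1]]}}

```text
t: 13.07
eef_pos: [0.5092, 0.1406, 0.0625]
tool_rot: [-0.0, 0.047, 0.999, -0.001]
contact_force: [-0.1, 0.1, 0.0]
gripper_width: 0.003
```

Run:
```python
from h import *
look('s13',win=(150,270,100,120)); where()
```

```text
t 13.1167 eef [0.5095 0.1415 0.0626] F [ 0.1  0.7 -0.3] M [ 0.05 -0.02 -0.01] w -0.002
post_mid top 0.97 [321.8 233.6] [0.5058 0.1186 0.07  ] 170.1
pin_top top 0.72 [335.4 219. ] [0.5473 0.0816 0.056 ] -162.0
ring_grip top 0.57 [331.1 196.6] [0.6093 0.0947 0.064 ] -69.6
post_mid scene 0.77 [337.2 210.8] [0.5252 0.0992 0.07  ] -178.7
pin_top scene 0.59 [338.6 211.9] [0.538  0.0856 0.056 ] -167.4
ring_grip scene 0.73 [323.5 198.5] [0.6132 0.0906 0.064 ] -59.2
```

View pics/s13z.png

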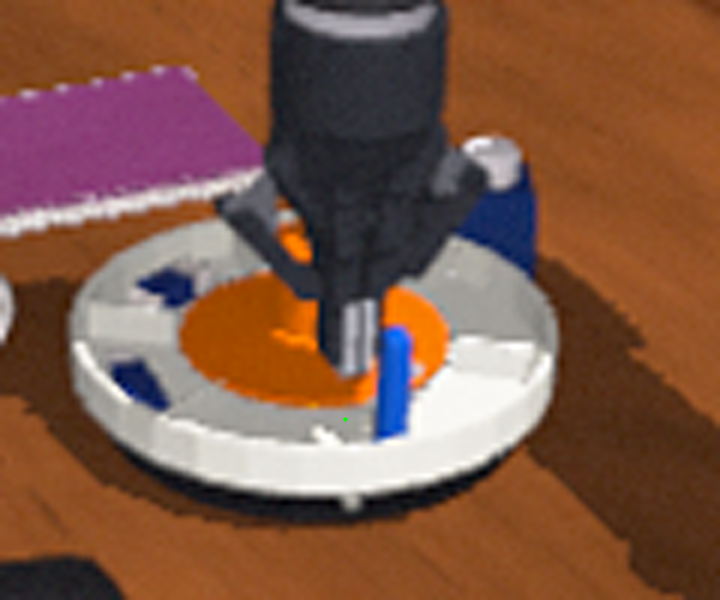

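Request:
{"api": "step_arm", "payload": {"increments": [[0,-0.001,0,0,0,0,1],[0,-0.002,0,0,0,0,1],[0,-0.003,0,0,0,0,1],[0,-0.004,0,0,0,0,1],[0,-0.005,0,0,0,0,1],[0,-0.006,0,0,0,0,1]]}}

```text
t: 14.02
eef_pos: [0.5096, 0.1363, 0.0627]
tool_rot: [-0.0, 0.046, 0.999, -0.0]
contact_force: [0.3, -0.4, 0.3]
gripper_width: -0.0
```

Request:
{"api": "step_arm", "payload": {"increments": [[0,-0.001,0,0,0,0,1],[0,-0.002,0,0,0,0,1],[0,-0.003,0,0,0,0,1],[0,-0.004,0,0,0,0,1],[0,-0.005,0,0,0,0,1],[0,-0.006,0,0,0,0,1]]}}

```text
t: 14.52
eef_pos: [0.5096, 0.1321, 0.0629]
tool_rot: [0.0, 0.045, 0.999, 0.001]
contact_force: [-0.6, 5.5, -1.2]
gripper_width: -0.006
```

Run:
```python
from h import *
look('s14',win=(150,270,100,120))
```

```text
t 14.5667 eef [0.5095 0.1317 0.0628] F [-0.4  4.2  0.5] M [ 0.79  0.27 -0.  ] w 0.001
```

View pics/s14z.png

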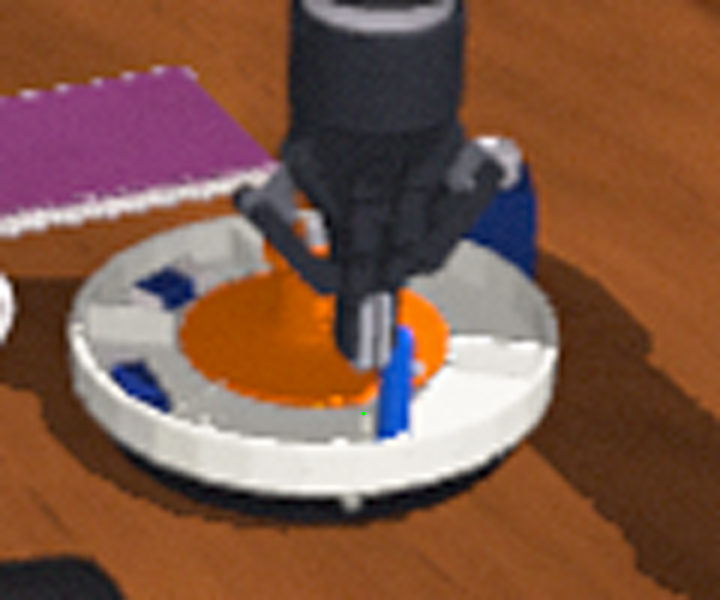

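Request:
{"api": "step_arm", "payload": {"increments": [[0,-0.001,0,0,0,0,1],[0,-0.002,0,0,0,0,1],[0,-0.003,0,0,0,0,1],[0,-0.004,0,0,0,0,1],[0,-0.004,0,0,0,0,1]]}}

```text
t: 14.98
eef_pos: [0.5089, 0.1274, 0.0628]
tool_rot: [-0.0, 0.045, 0.999, 0.0]
contact_force: [-2.5, 4.1, 2.1]
gripper_width: -0.002
```

Run:
```python
from h import *
look('s15',win=(150,270,100,120))
```

```text
t 15.0333 eef [0.5089 0.1273 0.0628] F [-1.9  3.5  1.5] M [ 0.93  0.53 -0.05] w -0.003
```

View pics/s15z.png

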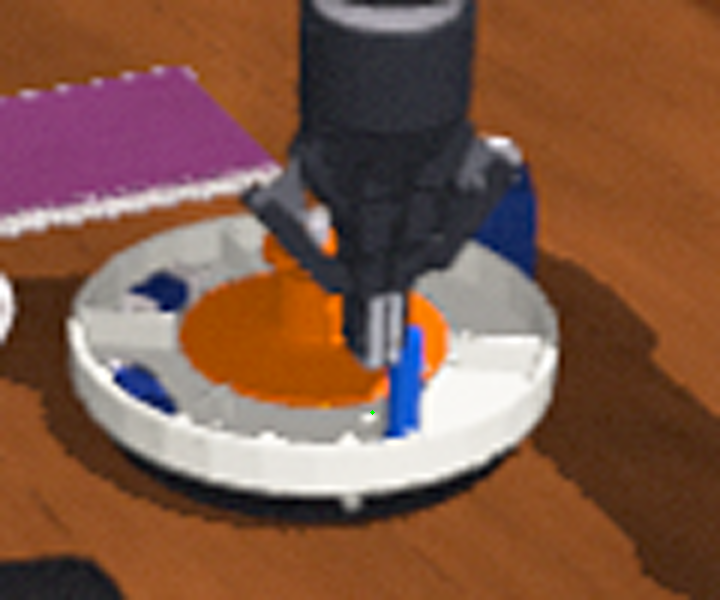

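Request:
{"api": "step_arm", "payload": {"increments": [[0,-0.001,0,0,0,0.5,1],[-0.0003,-0.002,0,0,0,1,1],[-0.0006,-0.003,0,0,0,1.5,1],[-0.001,-0.004,0,0,0,2,1],[-0.0013,-0.005,0,0,0,2.5,1],[-0.0015,-0.006,0,0,0,3,1]]}}

```text
t: 15.53
eef_pos: [0.5077, 0.1216, 0.0628]
tool_rot: [-0.0, 0.019, 1.0, 0.001]
contact_force: [-2.9, 5.0, 1.3]
gripper_width: 0.001
```

Request:
{"api": "step_arm", "payload": {"increments": [[0,-0.001,0,0,0,0.5,1],[-0.0002,-0.002,0,0,0,1,1],[-0.0004,-0.003,0,0,0,1.5,1],[-0.0006,-0.004,0,0,0,2,1],[-0.0008,-0.005,0,0,0,2.5,1]]}}

```text
t: 15.95
eef_pos: [0.5067, 0.1165, 0.0628]
tool_rot: [-0.0, -0.003, 1.0, 0.001]
contact_force: [-3.1, 5.6, 2.0]
gripper_width: -0.003
```

Run:
```python
from h import *
look('s16',win=(150,270,100,120))
```

```text
t 16.0 eef [0.5067 0.1161 0.0627] F [-2.2  3.3  1.7] M [ 0.72  0.63 -0.02] w 0.001
```

View pics/s16z.png

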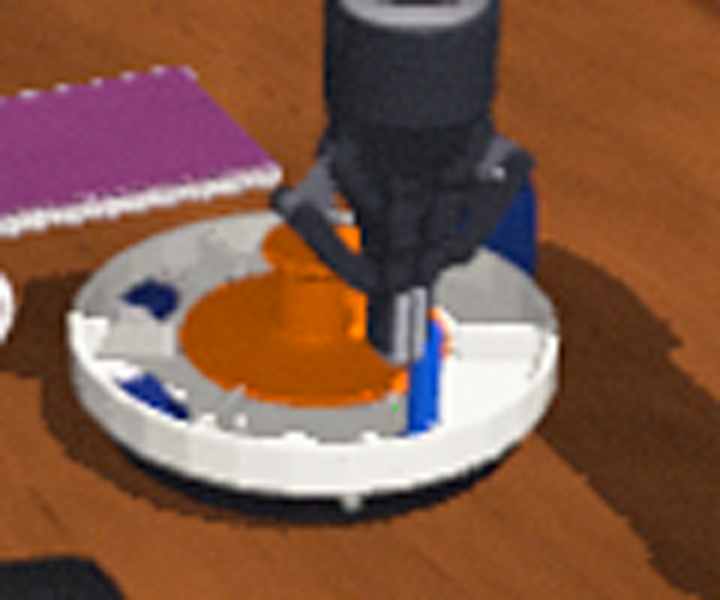

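Request:
{"api": "step_arm", "payload": {"increments": [[0,-0.001,0,0,0,0.5,1],[-0.0001,-0.002,0,0,0,1,1],[-0.0002,-0.003,0,0,0,1.5,1],[-0.0003,-0.004,0,0,0,2,1],[-0.0004,-0.005,0,0,0,2.5,1]]}}

```text
t: 16.42
eef_pos: [0.5061, 0.1114, 0.0627]
tool_rot: [-0.001, -0.025, 1.0, 0.0]
contact_force: [-4.4, 5.5, 2.0]
gripper_width: -0.001
```

Request:
{"api": "step_arm", "payload": {"increments": [[0,-0.001,0,0,0,0.5,1],[0,-0.002,0,0,0,1,1],[0,-0.003,0,0,0,1.5,1],[0,-0.004,0,0,0,2,1],[0,-0.005,0,0,0,2.5,1]]}}

```text
t: 16.83
eef_pos: [0.5057, 0.1063, 0.0627]
tool_rot: [-0.001, -0.047, 0.999, 0.0]
contact_force: [-5.0, 4.8, 4.1]
gripper_width: -0.001
```

Run:
```python
from h import *
look('s17',win=(150,270,100,120))
```

```text
t 16.8833 eef [0.5058 0.1059 0.0626] F [-3.   2.6  2.7] M [ 0.58  0.6  -0.02] w 0.003
```

View pics/s17z.png

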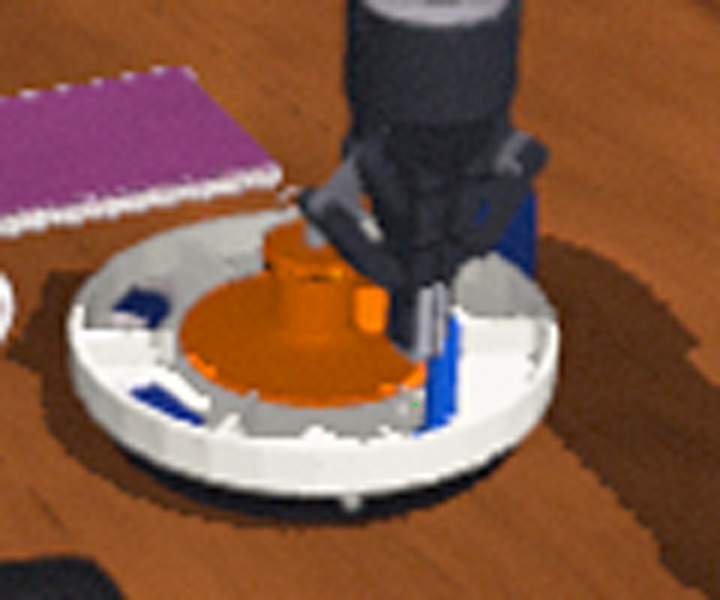

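Run:
```python
import cv2,numpy as np
tiles=[]
for n in('scene1','s13','s15','s16','s17'):
  a=cv2.imread(f'pics/{n}.png')[180:220,308:335]; tiles.append(cv2.resize(a,None,fx=5.5,fy=10,interpolation=cv2.INTER_NEAREST))
cv2.imwrite('pics/cmp.png',np.hstack(tiles))
```

```text
(no output)
```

View pics/cmp.png

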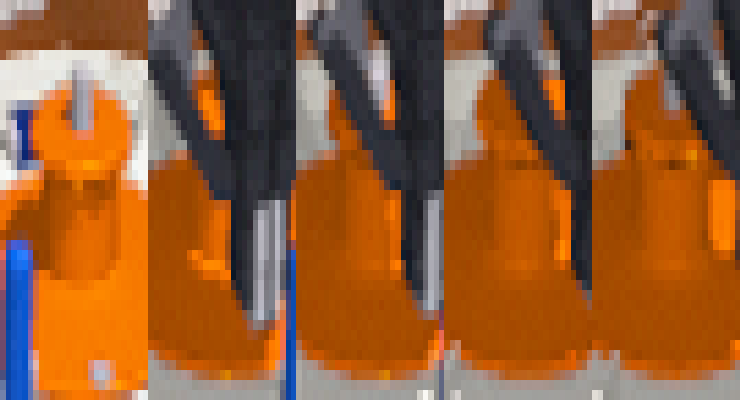

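```bash
cat >> h.py <<'E'
def ringrow(im):
    hsv=cv2.cvtColor(im,cv2.COLOR_RGB2HSV); m=cv2.inRange(hsv,(5,180,100),(22,255,255)); m[:200]=0;m[230:]=0
    return [int(np.nonzero(m[:,c])[0].max()) if m[:,c].any() else -1 for c in range(304,340,2)]
E
python3 - <<'E'
from h import *
for n in('scene1','s13','s15','s16','s17'): print(n,ringrow(cv2.imread(f'pics/{n}.png')[:,:,::-1].copy()))
E
```

```text
scene1 [214, 215, 204, 203, 203, 214, 218, 219, 219, 219, 219, 219, 219, 218, 218, 217, 217, 212]
s13 [212, 212, 214, 215, 215, 216, 216, 216, 217, 217, 217, 217, 216, 216, 213, 203, 203, 204]
s15 [212, 213, 213, 215, 215, 216, 216, 217, 217, 217, 217, 217, 216, 216, 215, -1, -1, 203]
s16 [212, 213, 214, 213, 215, 216, 216, 216, 217, 217, 217, 217, 216, 216, 216, 214, 214, -1]
s17 [212, 213, 214, 215, 214, 216, 216, 216, 217, 217, 217, 217, 216, 216, 216, 215, 213, 214]
```

Request:
{"api": "step_arm", "payload": {"increments": [[0.0001,-0.001,0,0,0,0.5,1],[0.0002,-0.002,0,0,0,1,1],[0.0003,-0.003,0,0,0,1.5,1],[0.0004,-0.004,0,0,0,2,1],[0.0006,-0.005,0,0,0,2.5,1]]}}

```text
t: 17.3
eef_pos: [0.5063, 0.1011, 0.0626]
tool_rot: [-0.001, -0.068, 0.998, 0.0]
contact_force: [-4.9, 4.9, 2.5]
gripper_width: 0.0
```

Run:
```python
from h import *
s,o=look('s18',win=(150,270,100,120)); print(ringrow(s['color']))
```

```text
t 17.35 eef [0.5064 0.1008 0.0626] F [-4.2  3.1  3.1] M [0.67 0.76 0.01] w 0.001
[212, 213, 214, 215, 215, 216, 216, 216, 217, 217, 217, 217, 216, 216, 216, 215, 214, 213]
```

Request:
{"api": "step_arm", "payload": {"increments": [[-0.0004,-0.001,0,0,0,0.5,1],[-0.0007,-0.002,0,0,0,1,1],[-0.0007,-0.003,0,0,0,1.5,1],[-0.0006,-0.004,0,0,0,2,1],[-0.0005,-0.005,0,0,0,2.5,1]]}}

```text
t: 17.77
eef_pos: [0.5065, 0.096, 0.0626]
tool_rot: [-0.0, -0.09, 0.996, 0.0]
contact_force: [-2.3, 4.6, 0.3]
gripper_width: 0.001
```

Run:
```python
from h import *
s,o=look('s19',win=(150,270,100,120)); print(ringrow(s['color']))
```

```text
t 17.8167 eef [0.5066 0.0955 0.0626] F [-3.1  3.3  1.6] M [ 0.63  0.5  -0.04] w -0.001
[212, 213, 214, 215, 215, 215, 216, 216, 217, 217, 217, 217, 216, 216, 216, 215, 214, 213]
```

Request:
{"api": "step_arm", "payload": {"increments": [[0,-0.001,0,0,0,0.5,1],[0,-0.002,0,0,0,1,1],[0.0001,-0.003,0,0,0,1.5,1],[0.0002,-0.004,0,0,0,2,1],[0.0003,-0.005,0,0,0,2.5,1]]}}

```text
t: 18.23
eef_pos: [0.5077, 0.0895, 0.0626]
tool_rot: [0.0, -0.111, 0.994, -0.0]
contact_force: [0.4, -0.8, -1.2]
gripper_width: 0.003
```

Run:
```python
from h import *
s,o=look('s20',win=(150,270,100,120)); print(ringrow(s['color']))
```

```text
t 18.2833 eef [0.5077 0.0894 0.0626] F [ 0.4 -0.3 -0.9] M [0.06 0.04 0.01] w 0.003
[214, 215, 216, 217, 218, 218, 215, 219, 219, 219, 219, 219, 219, 218, 218, 217, 217, 216]
```

View pics/s20z.png

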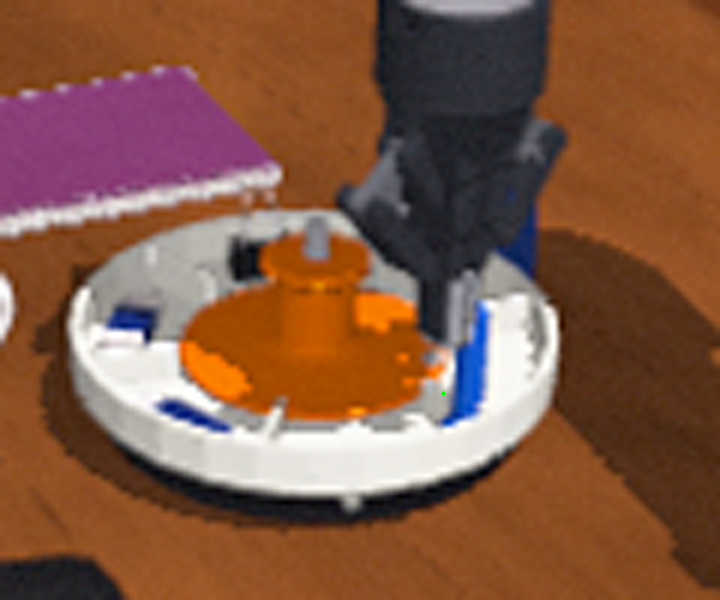

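The force fell to zero and the skirt edge dropped from row 217 to 219, its home value, so the ring has snapped in. I'll back off along the tangent and lift clear.

Request:
{"api": "step_arm", "payload": {"increments": [[0,0.006,0,0,0,0,1],[0,0.014,0,0,0,0,1],[0,0.024,0,0,0,0,1],[0,0.03,0.02,0,0,0,1],[0,0.03,0.055,0,0,0,1],[-0.01,0.03,0.09,0,0,0,1],[-0.025,0.03,0.12,0,0,0,1],[-0.03,0.03,0.14,0,0,0,1],[-0.03,0.03,0.14,0,0,0,1],[-0.03,0.03,0.14,0,0,0,1]]}}

```text
t: 19.12
eef_pos: [0.4778, 0.1217, 0.2038]
tool_rot: [0.001, -0.112, 0.994, -0.0]
contact_force: [0.2, -0.2, 0.2]
gripper_width: 0.002
```

Run:
```python
from h import *
s,o=look('s21',win=(130,230,120,170),f=4.5); print(ringrow(s['color'])); where()
T=bot.read_camera('top'); cv2.imwrite('pics/t21.png',T['color'][:,:,::-1])
for n in('mug','ink_bottle','stapler'):
  l=bot.place_of(n,'top')
  if l: print(n,atz(T,np.array(l[0]['location'])*[640,400],0).round(3))
```

```text
t 19.1667 eef [0.4773 0.121  0.2026] F [0.3 0.4 0.1] M [0.02 0.02 0.04] w -0.0
[214, 215, 216, 217, 218, 218, 215, 219, 219, 219, 219, 219, 219, 218, 218, 217, 217, 216]
post_mid top 0.86 [336.5 229.6] [0.5175 0.0782 0.07  ] -165.7
pin_top top 0.76 [342.6 215.8] [0.5566 0.0616 0.056 ] -142.0
ring_grip top 0.57 [327.8 193.3] [0.6184 0.104  0.064 ] 14.7
post_mid scene 0.82 [348.7 211.9] [0.505  0.0744 0.07  ] -165.4
pin_top scene 0.72 [341.7 208.2] [0.5516 0.0665 0.056 ] -148.1
ring_grip scene 0.86 [319.6 201.1] [0.6051 0.1087 0.064 ] 104.0
mug [0.703 0.283 0.   ]
ink_bottle [ 0.691 -0.068  0.   ]
stapler [0.477 0.357 0.   ]
```

View pics/s21z.png

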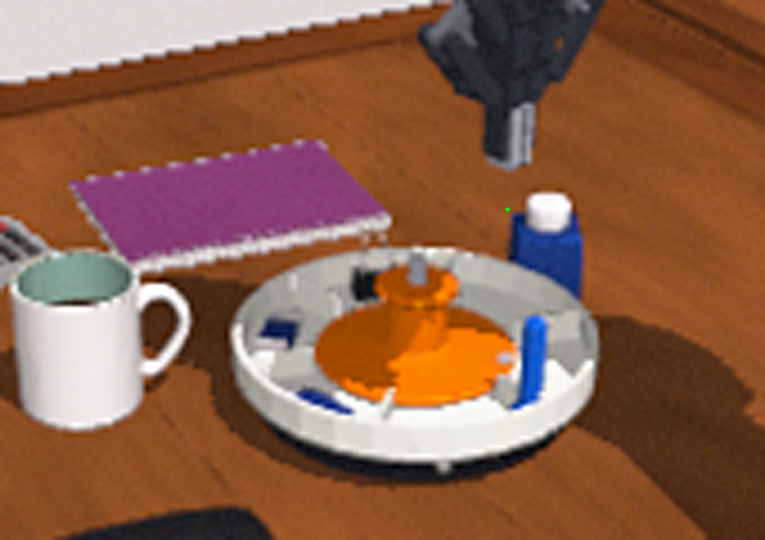

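View pics/t21.png

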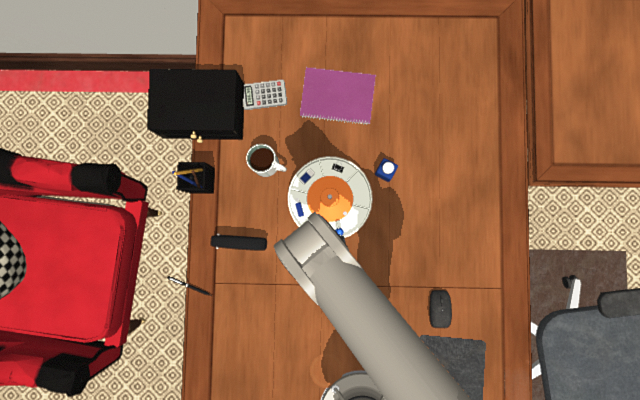

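The arm is clear. The ring sits home with the spindle showing at full length, and the post has turned about 63° (≈1.1 rad). The mug, bottle and stapler have not moved.

```bash
python3 -c "
from station import bot
print(bot.hand_in())"
```

```text
the job is handed in; nothing more can be done
None
```

The carousel is locked in the next notch, about 63° (1.1 rad) counterclockwise of where it started. I handed the job in at about 19 s of the 54 s allowed.

**What I did:**
- I gripped the orange ring by its lip and pulled it up about 12 mm. The upward force was about 12 N, which matches the spring.
- I turned it about 40° off the first notch, lowered it gently onto the land and let go.
- I then pushed the blue post on in 5 mm steps with the fingers shut. The force in each reading stayed below 8 N until the pin dropped in and it fell to zero. I backed off and lifted clear.

**Last checks:**
- **Ring:** the front edge of the ring's skirt in the scene picture was back at its home row (219; it was 217 while riding on the land), and it stayed there after I let go.
- **Tray:** the post went from about 131° to 194.5°, and both cameras agreed on the end position to within 1°.
- **Arm:** contact force was about 0 with the arm clear of everything.
- **Bystanders:** the mug, ink bottle and stapler were found within about 10 mm of their first measured places, which is within the detectors' scatter.

**What disagreed:**
- The fingertips appeared about 24 mm higher in the scene picture than the reported tool position would put them. I did not find out why. I worked by force and pictures at heights that were safe under either reading, and because of this the ring was held by its lip and not its neck.
- The detector's pin and ring positions scattered by 5 to 15 mm while the arm was partly in the way.

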